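# Lay the label magazine down against the stop

## Task

Tip the tall white label magazine over towards the robot, away from the stop, and let it down gently under control, never dropping, until it lies on its broad side on the wooden rest with its label window facing up; its foot edge stays down on the rest throughout, so do not pick it up. Push it along the rest so that it ends with its foot flush and square against the stop at the far end. Leave everything else on the table where it is.

Things in the scene. Friction and masses are not known exactly. Their poses are not given: they have to be found in the camera images.
- rest: Fixed wooden rest: solid board 180 mm long (its x), 120 wide (y), 45 high, with a stop bar 12 mm thick, 18 mm high across its whole +x end (bar top 63 mm above the table). Origin: centre of its underside, on the table. x points from the near, open end (x = -90 mm, nothing in the way there) to the stop, roughly away from the robot; z up.
- stop_face (a point): Point on the rest where the stop's inner face meets the board's top, mid-width: 78 mm along the rest's x from its origin, 45 mm up. Axes as the rest's. The magazine's foot must end flush against the plane through this point across the rest.
- magazine: Loose slim closed white plastic box, 24 mm thick (its x), 60 wide (y), 170 tall (z), 150 to 310 g, evenly spread. Starts upright on the rest, 4 to 24 mm clear of the stop, label window (grey frame, white labels) on its broad +x face towards the stop. Origin: centre of its foot face; z from foot to top end. Once down, z points towards the robot, x straight up.
- heel (a point): Middle of the magazine's lower edge on the robot's side, 12 mm from its origin along its -x, at foot level. Tipped as asked, the magazine turns about this edge, which must stay down on the rest; past about 8 degrees it falls by itself unless held back. Plastic on wood, ordinary friction that varies.
- top_end (a point): Centre of the magazine's top end face, 170 mm along its z from its origin. When first tipped down, this end sticks out about 30 to 50 mm past the near end of the rest, its lower side 45 mm above the table, so a fingertip has room under it; when home against the stop it is about level with the near end.
- tape_roll: Bystander: roll of clear tape lying flat, 80 mm across, 25 mm high, beside the rest. Origin: centre of its underside.
- glue_jar: Bystander: small jar, 52 mm across, 65 mm high, beside the rest. Origin: centre of its underside.
- basket: Bystander: white basket full of labels, 110 x 150 x 80 mm. Origin: centre of its underside.
- clear_tray: Bystander: clear box with a few labels, 110 x 150 x 80 mm. Origin: centre of its underside.
- canister: Bystander: white upright bottle, 72 mm across, 200 mm high, standing on the table. Origin: centre of its underside.
- glasses_case: Bystander: flat black glasses case, 70 x 160 x 32 mm. Origin: centre of its underside.
- marker: Bystander: black marker lying on the table, 14 mm thick, 120 mm long. Origin: at its underside, mid-length.
There are look-alikes about, which are no part of the job. What is shaped like the rest but red is not meant.

How it is judged:
At the end, for the whole second after the job is handed in: The magazine rests still on the rest on its broad side, window up (within about 4.5 degrees) and top end towards the robot; its foot is within 6 mm of the stop and square to it (within about 5.5 degrees), within 30 mm of the rest's middle line (angle between magazine's own x axis and vertical below 0.08 rad and angle between the z axis of magazine and the x axis of rest, either way round below 0.1 rad and x of magazine in the frame of stop_face between -0.006 and 0.004 m and y of magazine in the frame of stop_face between -0.03 and 0.03 m and z of magazine in the frame of stop_face between 0.005 and 0.019 m and x of top_end in the frame of stop_face between -0.18 and -0.16 m and linear speed of magazine below 0.02 m/s); the robot touches nothing.
It fails at once if the magazine drops or is knocked over: it turns faster than 3 rad/s (let go, it would land at about 12 rad/s) (angular speed of magazine above 3 rad/s).
It fails at once if the magazine is lifted: the edge it turns about rises more than 12 mm above the rest (z of heel in the frame of stop_face above 0.012 m).
It fails at once if a bystander is pushed more than 20 mm (distance of any of tape_roll, glue_jar, basket, clear_tray, canister, glasses_case, marker from where it was at the start of the episode above 0.02 m).
It also fails if it takes over 64 s, if anything falls off the work surface, if the arm or the gripper's body presses on something with over 40 N, if the wrist force passes 120 N, or if a joint passes its speed limit or range.

## Robot

A 6-joint arm with a two-finger parallel gripper is mounted at the origin on the work surface. World frame = base frame: x ahead of the robot, y to its left, z up, the work surface at z = 0. Lengths are in m, angles in rad, forces in N, time in s.
With the tool pointing down it reaches from about 0.375 to 0.975 m from the base axis. Payload 3.8 kg.
Tool frame: the origin (TCP) lies on the centre line of the jaws, within the pads' length; the fingertips stand 14 mm ahead of it and the grasp point (between the pads) lies 5 mm behind it; z points along the fingers, y is the line along which they close (so a half turn about z gives the same grasp; the last joint's range is limited). The gripper opens to 85 mm and grips with 20 to 120 N. Pads are 22 mm wide; open, the fingers measure 114 mm over their backs; the gripper's body (76 mm by 85 mm) begins 54 mm behind the grasp point. The pads swing forward as they close: fully open they stand 13 mm farther back than shut.
Start: joints at [1.169, 0.264, 1.604, -0, 1.274, -0.037], TCP at [0.241, 0.631, 0.245] pointing down, gripper open.
Joint ranges: [-2.63, 2.63], [-0.94, 2.18], [0.31, 2.57], [-1.31, 4.45], [0, 2.66], [-2.55, 2.55]. Speed limits (rad/s): [2.57, 2.57, 3.14, 3.14, 3.14, 3.14].

## Interface

Orientations are given as a rotation vector (axis times angle).
In Python, from workcell import bot, eyes, spot_in gives the robot as it stands.
- The arm moves only by the tool carry_out, never from a script. Its argument "series" is text: rows parted by semicolons, each of 4 numbers parted by spaces: the shift along the world's x, y, z in m, then the turn about the world's z in degrees. In form: tx ty tz roll; .... A call has 1 to 20 rows; each row shifts and turns the commanded pose from where the row before left it; what a row does not reach is not made up. A row lasts 1/8 s, in which the tool goes at most 62.5 mm and 10.7 degrees, less where a joint would pass 70% of its speed; a pose out of reach is approached as far as the arm can. A call is refused whole if a number of a shift passes 0.0625 or a number of a turn 10.7, either way. A call with a gripper value outside its range is refused whole. "jaw" is the gripper command: -1 is shut, 1 is fully open, values between are in proportion, set as the call begins (left out, the last holds). The fingers move at their own pace and stop on an object; "grip_force" is the grip in N (left out, the last holds). Time passes only in rows, so rows that do not move let the fingers close. It gives the time, the measured TCP pose, the force, the opening and the grip force at its end, in the units of the state.
- bot.read_state(): the state, without advancing time (a new reading comes with each control period).
- eyes.read_camera(name): name is "scene" or "top" or "wrist"; returns (picture, depth): 420x560x3 uint8, blue, green, red; 420x560 float32, m along the optical axis (not along the pixel's ray), 0 where there is no reading.
- eyes.get_calibration(name): a dict with "K" (3x3 intrinsics, pixels), "position" and "rotation" of the camera in the world; the wrist camera has in their place "T_tool_cam" (4x4, takes a point from camera to tool coordinates, whose origin is the TCP and whose axes are the flange's). Camera axes: x right, y down, z forward; pixel columns grow to the right and rows downward; lengths in m; the calibration is good to about 2 mm. A picture is of the moment at which its call begins: read the wrist's pose just before it. get_calibration takes no time and is no camera call.
- bot.finish_job(): hands the job in; it is judged then, once.
Trained networks look in the newest picture that a camera, given by its name, has taken for a name from the list of things; names that differ only in an ending like _2 or _b are one class to them, and where a whole thing is asked for, a point or a joint stands for the part that bears it (a point fixed in the world has none). Each returns a list of dicts, best first, with "score" (0 to 1); they miss things now and then, are a little off and sometimes report something else, mostly with a low value. They report only what shows in the picture. A call takes as long as a camera call. They do not tell look-alikes from the thing itself.
- spot_in(camera, target): "rect" ([centre column, centre row, width, height] in pixels, round what is visible of it).
The state is a dict: "time": time; "q": joint angles; "joint_vel": joint speeds; "joint_torque": joint torques, N m; "tool_pos": TCP position; "tcp_rot": TCP orientation; "wrist_force": force on the tool from outside, world axes, zero at the start; "torque": the same for the moment, N m; "width": opening from 0.0 (shut) to 1.0 (fully open); "grip_force": force on a finger pad.
Only numpy, scipy, OpenCV 4.12 (cv2) and the standard library are available. Lean on these libraries where they do the work, as an engineer would, in place of code of your own. Each camera call takes 0.05 s, during which the arm holds its last target. There are 200 camera calls.

## Working session

There is one attempt and no reset: what is moved stays moved. The work goes in short steps, Python scripts to look and compute and a tool call to move; the robot and the scene stay as the last step left them, time stands still between calls to the robot, and variables do not carry over. Pictures are saved under pics/ and viewed, at most 10 in all, crops included, and the job is handed in when it is done.

Besides the shell and the picture viewer there is one more tool, called after "Emit:" as name(argument=value, ...), one argument or row to a line, values as JSON. carry_out: Moves the arm, as the interface text tells. Its arguments: {"type":"object","properties":{"series":{"type":"string"},"jaw":{"type":"number"},"grip_force":{"type":"number"}},"required":["series"]}

```bash
mkdir -p pics; cat > h.py <<'E'
import numpy as np, cv2
from workcell import bot, eyes, spot_in
from scipy.spatial.transform import Rotation as R
def cal(n):
    c=eyes.get_calibration(n); K=np.array(c["K"])
    if n=="wrist":
        s=bot.read_state(); T=np.eye(4); T[:3,:3]=R.from_rotvec(s["tcp_rot"]).as_matrix(); T[:3,3]=s["tool_pos"]
        T=T@np.array(c["T_tool_cam"]); return K,T[:3,:3],T[:3,3]
    Rm=np.array(c["rotation"])
    if Rm.shape!=(3,3): Rm=R.from_rotvec(Rm).as_matrix()
    return K,Rm,np.array(c["position"])
def cloud(n):
    K,Rm,p=cal(n); im,d=eyes.read_camera(n)
    v,u=np.mgrid[:d.shape[0],:d.shape[1]]
    P=np.stack([(u-K[0,2])/K[0,0]*d,(v-K[1,2])/K[1,1]*d,d],-1)@Rm.T+p
    P[d==0]=np.nan
    return im,P
E
python3 - <<'E'
from h import *
ims=[]
for n in ["scene","top"]:
    im,P=cloud(n); ims.append(im); np.save(n+".npy",P); cv2.imwrite(f"pics/{n}0.png",im)
    print(n,cal(n))
    for t in ["rest","magazine","tape_roll","glue_jar","basket","clear_tray","canister","glasses_case","marker"]:
        for r in spot_in(n,t)[:3]:
            c,ro,w,h=r["rect"]; q=P[int(np.clip(ro,0,419)),int(np.clip(c,0,559))]
            print(t,round(r["score"],2),np.round(r["rect"]),np.round(q,3))
s=bot.read_state(); print(s)
E
```

```text
scene (array([[387.08462783,   0.        , 282.74737145],
       [  0.        , 387.08462783, 210.73107579],
       [  0.        ,   0.        ,   1.        ]]), array([[ 0.8011614 ,  0.46355143, -0.37849767],
       [ 0.59836949, -0.61022236,  0.51921346],
       [ 0.0097144 , -0.64245524, -0.76626163]]), array([ 1.00019522, -0.63983177,  1.10563826]))
rest 0.95 [305. 209.  61.  46.] [0.532 0.132 0.045]
rest 0.79 [209. 258.  67.  63.] [ 0.403 -0.223  0.046]
rest 0.7 [129. 288.  55.  65.] [ 0.281 -0.451  0.043]
magazine 0.8 [301. 250.  27.  44.] [ 0.669 -0.092  0.167]
tape_roll 0.66 [255. 299.  22.  29.] [ 0.597 -0.228 -0.003]
glue_jar 0.55 [335. 242.  16.  22.] [0.703 0.064 0.062]
basket 0.64 [374. 165.  36.  44.] [0.627 0.466 0.064]
clear_tray 0.62 [208. 368.  70.  81.] [ 0.63  -0.473  0.001]
clear_tray 0.2 [303. 251.  18.  46.] [ 0.67  -0.081  0.151]
canister 0.93 [346. 136.  20.  51.] [0.478 0.496 0.12 ]
glasses_case 0.39 [254. 296.  24.  22.] [ 0.591 -0.225 -0.002]
marker 0.79 [159. 344.  40.  24.] [ 0.478 -0.51   0.016]
top (array([[526.98725992,   0.        , 276.60122731],
  
[... 897 characters left out ...]
9.] [ 0.475 -0.511  0.021]
{'time': 1.0, 'q': array([ 1.16912953e+00,  2.63843991e-01,  1.60398748e+00,  3.88696153e-05,
        1.27370485e+00, -3.69199694e-02]), 'joint_vel': array([ 0.00060987, -0.00056514,  0.00170421, -0.00142272, -0.00019708,
       -0.00065185]), 'joint_torque': array([-9.50735102e-05, -5.15086985e+01, -3.67733324e+01,  8.31406965e-05,
        6.94712598e-04,  1.21836783e-05]), 'tool_pos': array([0.24078401, 0.63059383, 0.24532427]), 'tcp_rot': array([-5.69785458e-01, -3.08946565e+00, -9.90606418e-05]), 'wrist_force': array([-0.27285597,  0.30771581,  0.63649737]), 'torque': array([ 0.0173438 , -0.03785828,  0.02382808]), 'grip_force': 0.0, 'width': 1.000758924630173}
```

```bash
python3 - <<'E'
import cv2,numpy as np
a=cv2.imread("pics/scene0.png")[170:370,90:390]; a=cv2.resize(a,(780,520),interpolation=cv2.INTER_CUBIC); cv2.imwrite("pics/c1.png",a)
b=cv2.imread("pics/top0.png")[130:310,200:440]; b=cv2.resize(b,(800,600),interpolation=cv2.INTER_CUBIC); cv2.imwrite("pics/c2.png",b)
E
```

```text
(no output)
```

View pics/c1.png

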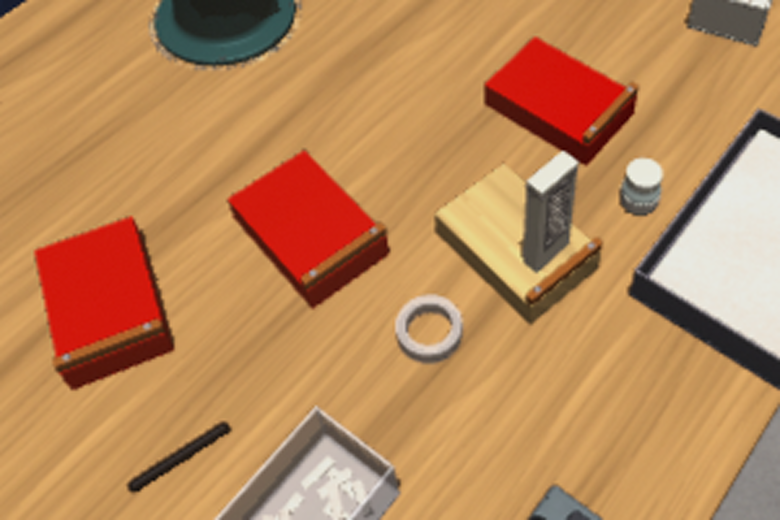

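View pics/c2.png

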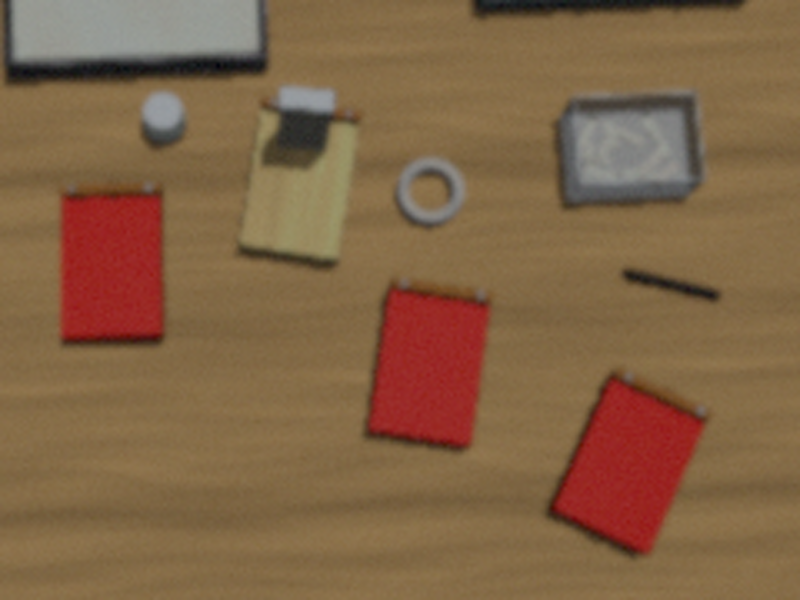

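The candidates are the wooden rest at scene crop (520,240) and top crop (300,185), and three red ones at scene crop (560,100), (310,230) and (100,300). The wooden one carries the magazine, so it is the one meant; both enlarged crops confirm it. The tape roll is at (430,328) and the jar at (640,186), one on each side of the rest. Next I measure its pose.

```bash
cat >> h.py <<'E'
def rect(P,c,r,z0,z1):
    m=(np.abs(P[...,0]-c[0])<r)&(np.abs(P[...,1]-c[1])<r)&(P[...,2]>z0)&(P[...,2]<z1)
    q=P[m]; (cx,cy),(w,h),a=cv2.minAreaRect((q[:,:2]*1000).astype(np.float32))
    return len(q),np.round([cx,cy,w,h,a],1),np.round(np.median(q,0),4)
E
python3 - <<'E'
from h import *
for n in ["scene","top"]:
    P=np.load(n+".npy")
    print(n,"board",rect(P,(.6,-.08),.15,.036,.054)," top",rect(P,(.65,-.08),.1,.2,.235))
    print(" bar",rect(P,(.65,-.08),.1,.058,.07), "box", rect(P,(.65,-.08),.1,.08,.235))
    print(" jar",rect(P,(.69,.07),.06,.03,.09)," tape",rect(P,(.6,-.225),.06,.012,.04))
E
```

```text
scene board (1392, array([579.2, -80. , 345.6, 203. ,  21.2]), array([ 0.5878, -0.0891,  0.0443]))  top (196, array([658.6, -77.9,  62.4,  25.4,  81.6]), array([ 0.6602, -0.0801,  0.2138]))
 bar (171, array([674.2, -84.6, 119.7,  52. ,  78.9]), array([ 0.6913, -0.0897,  0.0629])) box (600, array([659.3, -77.2,  64.1,  26.5,  81.2]), array([ 0.6664, -0.088 ,  0.1725]))
 jar (218, array([694.9,  86.1,  46.5,  46.6,  59.2]), array([0.6988, 0.0793, 0.0621]))  tape (329, array([ 596.8, -230. ,   78.1,   78.7,   58.1]), array([ 0.5993, -0.2296,  0.0235]))
top board (1080, array([597.2, -93.4, 370.9, 192.2,  63.1]), array([ 0.589, -0.075,  0.045]))  top (115, array([657.3, -77. ,  58.8,  28.9,  78. ]), array([ 0.6568, -0.0758,  0.2152]))
 bar (52, array([628.5, -75. , 116.1, 144.5,  78.8]), array([ 0.6825, -0.0933,  0.0626])) box (259, array([657.7, -76.5,  60. ,  29.8,  85. ]), array([ 0.6494, -0.0755,  0.1889]))
 jar (138, array([695.4,  86. ,  46.7,  48.2,  60.7]), array([0.6912, 0.086 , 0.0628]))  tape (201, array([ 598.7, -227.9,  113. ,  114.5,    4.3]), array([ 0.5976, -0.2295,  0.0234]))
```

Emit:
carry_out(
  series="0 0 0.045 0;0.0245 -0.0416 0.02 0.72;0.0245 -0.0416 0.02 0.72;0.0245 -0.0416 0 0.72;0.0245 -0.0416 0 0.72;0.0245 -0.0416 0 0.72;0.0245 -0.0416 0 0.72;0.0245 -0.0416 0 0.72;0.0245 -0.0416 0 0.72;0.0245 -0.0416 0 0.72;0.0245 -0.0416 0 0.72;0.0245 -0.0416 0 0.72;0.0245 -0.0416 0 0.72;0.0245 -0.0416 0 0.72;0.0245 -0.0416 0 0.72;0.0245 -0.0416 0 0.72;0.0245 -0.0416 0 0.72;0.0245 -0.0416 0 0.72;0 0 0 0;0 0 0 0",
  jaw=1,
  grip_force=20,
)

```text
time: 3.5
tool_pos: [0.657, -0.0764, 0.3299]
tcp_rot: [-0.238, -3.132, -0.001]
wrist_force: [-0.3, -0.2, 0.2]
width: 1.005
grip_force: 0.0
```

```bash
python3 - <<'E'
from h import *
im,P=cloud("wrist"); np.save("w.npy",P); cv2.imwrite("pics/w1.png",im)
print("top",rect(P,(.66,-.08),.1,.2,.235))
for n in ["scene","top","w"]:
    Q=np.load(n+".npy")
    m=(abs(Q[...,0]-.6)<.13)&(abs(Q[...,1]+.08)<.085)&(Q[...,2]>.037)&(Q[...,2]<.07)
    # erode specks
    m=cv2.morphologyEx(m.astype(np.uint8),cv2.MORPH_OPEN,np.ones((3,3)))>0
    if m.sum()>20: print(n,"rest",m.sum(),np.round(cv2.minAreaRect((Q[m][:,:2]*1000).astype(np.float32)),1) if 0 else cv2.minAreaRect((Q[m][:,:2]*1000).astype(np.float32)))
s=bot.read_state(); print(R.from_rotvec(s["tcp_rot"]).as_matrix()[:,1])
E
```

```text
top (3131, array([657.7, -74.7,  60.7,  24.7,  82.2]), array([ 0.6557, -0.0744,  0.2147]))
scene rest 1455 ((611.1439208984375, -72.0577392578125), (121.48989868164062, 183.20071411132812), 78.51190185546875)
top rest 1012 ((611.4716796875, -73.12471008300781), (119.44268798828125, 185.09994506835938), 79.033447265625)
w rest 14841 ((610.3184204101562, -69.90199279785156), (119.5334701538086, 179.38755798339844), 78.96727752685547)
[1.50281245e-01 9.88643149e-01 5.20568296e-04]
```

View pics/w1.png

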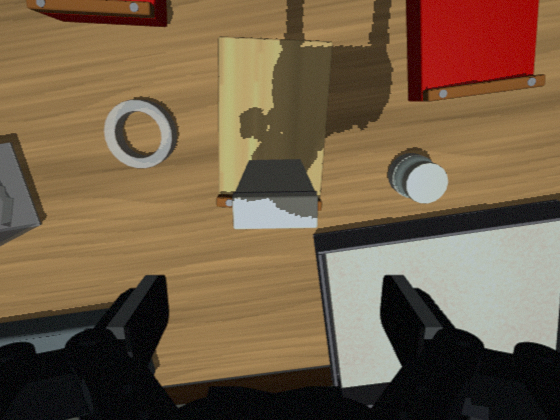

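The magazine (top face at wrist pixel (275,210)) stands 19 mm clear of the stop. It is turned about 3° from the rest and sits near the middle line, centred between the fingers. I go down and pinch it by its narrow sides, as a hinge.

Emit:
carry_out(
  series="0.0005 0 -0.03 0.9;0 0 -0.03 0;0 0 -0.03 0;0 0 -0.03 0;0 0 -0.023 0;0 0 0 0;0 0 0 0",
)

```text
time: 4.42
tool_pos: [0.6583, -0.0758, 0.1887]
tcp_rot: [0.211, 3.133, -0.0]
wrist_force: [0.0, -0.5, 0.0]
width: 0.994
grip_force: 0.0
```

Emit:
carry_out(
  series="0 0 0 0;0 0 0 0;0 0 0 0;0 0 0 0;0 0 0 0;0 0 0 0",
  jaw=0.3,
  grip_force=20,
)

```text
time: 5.18
tool_pos: [0.6589, -0.0766, 0.1892]
tcp_rot: [0.213, 3.131, 0.0]
wrist_force: [0.0, 1.3, 6.4]
width: 0.702
grip_force: 23.7
```

Emit:
carry_out(
  series="-0.0027 0.0004 -0.001 0;-0.0027 0.0004 0 0;-0.0027 0.0004 0 0;-0.0027 0.0003 0 0;-0.0027 0.0004 0 0;-0.0027 0.0004 0 0;-0.0027 0.0003 0 0;-0.0027 0.0004 0 0;-0.0026 0.0004 -0.0003 0;-0.0026 0.0003 -0.0004 0;0 0 0 0",
)

```text
time: 6.55
tool_pos: [0.6332, -0.073, 0.1883]
tcp_rot: [0.213, 3.128, 0.0]
wrist_force: [0.7, 0.9, 6.8]
width: 0.698
grip_force: 24.2
```

```bash
python3 - <<'E'
from h import *
im,P=cloud("scene"); np.save("scene.npy",P); c=cv2.resize(im[190:300,240:400],(800,550),interpolation=cv2.INTER_CUBIC); cv2.imwrite("pics/s2.png",c)
E
```

```text
(no output)
```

View pics/s2.png

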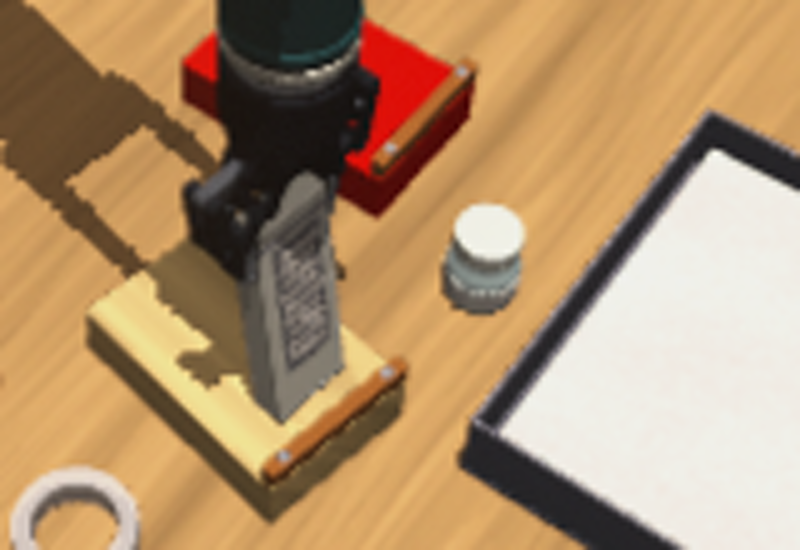

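The magazine (crop about (295,300)) is tilted towards the robot and its foot is still down near (290,410), so it hinges in the pads. I check the tilt with a plane fit.

```bash
cat >> h.py <<'E'
def tilt(P,yaw=-7.8,z0=.075,z1=.17,c=(.65,-.078),rx=.08):
    a=np.radians(yaw); d=P-np.array([c[0],c[1],0]); u=d[...,0]*np.cos(a)+d[...,1]*np.sin(a); v=-d[...,0]*np.sin(a)+d[...,1]*np.cos(a)
    m=(abs(u)<rx)&(abs(v)<.022)&(P[...,2]>z0)&(P[...,2]<z1); U,V,Z=u[m],v[m],P[...,2][m]
    k=np.ones(len(U),bool)
    for _ in range(6):
        co=np.linalg.lstsq(np.c_[Z[k],V[k],np.ones(k.sum())],U[k],rcond=None)[0]; r=abs(U-np.c_[Z,V,np.ones(len(Z))]@co); k=r<max(.003,np.median(r)*1.5)
    print("n",k.sum(),"tilt deg",np.degrees(np.arctan(-co[0])),"yaw dev",np.degrees(np.arctan(co[1])),"face u at z=.045:",co[2]+co[0]*.045)
E
python3 -c "
from h import *
tilt(np.load('scene.npy'))"
```

```text
n 218 tilt deg 8.95525146358645 yaw dev 0.4371343521891254 face u at z=.045: 0.01977663156165493
```

```bash
python3 - <<'E'
import numpy as np
t=np.radians(np.arange(9.5,90.1,2.5)); d=.153*np.sin(t)-.012*np.cos(t); h=.153*np.cos(t)+.012*np.sin(t)
for a,x,y,z in zip(np.degrees(t[1:]),-.9907*np.diff(d),.1357*np.diff(d),np.diff(h)): print(a,"%.4f %.4f %.4f 0;"%(x,y,z))
E
```

```text
12.000000000000002 -0.0066 0.0009 -0.0007 0;
14.500000000000002 -0.0066 0.0009 -0.0010 0;
17.0 -0.0065 0.0009 -0.0013 0;
19.5 -0.0064 0.0009 -0.0016 0;
22.0 -0.0064 0.0009 -0.0019 0;
24.5 -0.0063 0.0009 -0.0022 0;
27.0 -0.0062 0.0008 -0.0024 0;
29.500000000000004 -0.0061 0.0008 -0.0027 0;
32.0 -0.0059 0.0008 -0.0030 0;
34.5 -0.0058 0.0008 -0.0032 0;
37.0 -0.0057 0.0008 -0.0035 0;
39.5 -0.0055 0.0008 -0.0037 0;
42.0 -0.0053 0.0007 -0.0040 0;
44.5 -0.0052 0.0007 -0.0042 0;
47.0 -0.0050 0.0007 -0.0044 0;
49.5 -0.0048 0.0007 -0.0046 0;
52.0 -0.0046 0.0006 -0.0048 0;
54.5 -0.0044 0.0006 -0.0050 0;
57.00000000000001 -0.0042 0.0006 -0.0052 0;
59.5 -0.0039 0.0005 -0.0054 0;
62.0 -0.0037 0.0005 -0.0056 0;
64.5 -0.0034 0.0005 -0.0057 0;
67.0 -0.0032 0.0004 -0.0059 0;
69.5 -0.0029 0.0004 -0.0060 0;
72.0 -0.0027 0.0004 -0.0061 0;
74.5 -0.0024 0.0003 -0.0062 0;
77.0 -0.0021 0.0003 -0.0063 0;
79.5 -0.0019 0.0003 -0.0064 0;
82.0 -0.0016 0.0002 -0.0065 0;
84.5 -0.0013 0.0002 -0.0066 0;
87.0 -0.0010 0.0001 -0.0066 0;
89.5 -0.0007 0.0001 -0.0067 0;
```

Emit:
carry_out(
  series="-0.0066 0.0009 -0.0007 0;-0.0066 0.0009 -0.0010 0;-0.0065 0.0009 -0.0013 0;-0.0064 0.0009 -0.0016 0;-0.0064 0.0009 -0.0019 0;-0.0063 0.0009 -0.0022 0;-0.0062 0.0008 -0.0024 0;-0.0061 0.0008 -0.0027 0;-0.0059 0.0008 -0.0030 0;-0.0058 0.0008 -0.0032 0;-0.0057 0.0008 -0.0035 0;-0.0055 0.0008 -0.0037 0;0 0 0 0",
)

```text
time: 8.22
tool_pos: [0.5557, -0.0625, 0.1575]
tcp_rot: [-0.212, -3.132, -0.0]
wrist_force: [-1.3, 1.4, 2.3]
width: 0.697
grip_force: 23.9
```

```bash
python3 - <<'E'
from h import *
im,P=cloud("scene"); cv2.imwrite("pics/s3.png",im)
tilt(P,c=(.62,-.074),z0=.07,z1=.14)
E
```

```text
n 268 tilt deg 39.640664867151436 yaw dev -0.49024119572600744 face u at z=.045: 0.05627482196293279
```

Emit:
carry_out(
  series="-0.0053 0.0007 -0.0040 0;-0.0052 0.0007 -0.0042 0;-0.0050 0.0007 -0.0044 0;-0.0048 0.0007 -0.0046 0;-0.0046 0.0006 -0.0048 0;-0.0044 0.0006 -0.0050 0;-0.0042 0.0006 -0.0052 0;-0.0039 0.0005 -0.0054 0;-0.0037 0.0005 -0.0056 0;-0.0034 0.0005 -0.0057 0;-0.0032 0.0004 -0.0059 0;-0.0029 0.0004 -0.0060 0;0 0 0 0",
)

```text
time: 9.9
tool_pos: [0.5054, -0.0557, 0.0967]
tcp_rot: [-0.213, -3.132, -0.0]
wrist_force: [-0.1, -0.1, -0.7]
width: 0.698
grip_force: 23.6
```

```bash
python3 - <<'E'
from h import *
im,P=cloud("scene")
a=np.radians(-7.8); d=P-np.array([.6,-.07,0]); u=d[...,0]*np.cos(a)+d[...,1]*np.sin(a); v=-d[...,0]*np.sin(a)+d[...,1]*np.cos(a)
m=(u>-.05)&(u<.06)&(abs(v)<.02)&(P[...,2]>.06)&(P[...,2]<.12)
p=np.polyfit(u[m],P[...,2][m],1); print(m.sum(),"tilt",90+np.degrees(np.arctan(p[0])),p, np.std(P[...,2][m]-np.polyval(p,u[m])))
cv2.imwrite("pics/s4.png",cv2.resize(im[190:300,240:400],(800,550),interpolation=cv2.INTER_CUBIC))
E
```

```text
405 tilt 69.14470137086352 [-0.38096918  0.08725236] 0.0023609034575145034
```

View pics/s4.png

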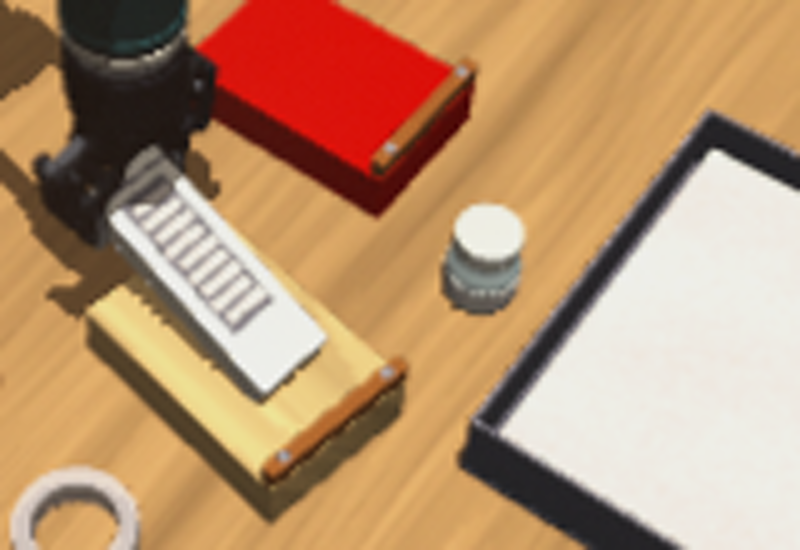

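The magazine is at 69° with the window facing up (crop (205,260)), held in the pads with its foot edge down near (265,395). I lower it the rest of the way.

Emit:
carry_out(
  series="-0.0027 0.0004 -0.0061 0;-0.0024 0.0003 -0.0062 0;-0.0021 0.0003 -0.0063 0;-0.0019 0.0003 -0.0064 0;-0.0016 0.0002 -0.0065 0;-0.0013 0.0002 -0.0066 0;-0.0008 0.0001 -0.0050 0;-0.0004 0.0001 -0.0030 0;-0.0002 0 -0.0015 0;0 0 0 0",
)

```text
time: 11.2
tool_pos: [0.4929, -0.0539, 0.0499]
tcp_rot: [-0.213, -3.134, -0.0]
wrist_force: [-0.6, 0.6, -0.0]
width: 0.698
grip_force: 23.4
```

```bash
cat >> h.py <<'E'
def flat(P):
    m=(abs(P[...,0]-.57)<.11)&(abs(P[...,1]+.07)<.08)&(P[...,2]>.0605)&(P[...,2]<.09)
    a=np.radians(-11.1); d=P-np.array([.6105,-.071,0]); u=d[...,0]*np.cos(a)+d[...,1]*np.sin(a); v=-d[...,0]*np.sin(a)+d[...,1]*np.cos(a)
    m&=(u<.07)&(abs(v)<.045)&(u>-.1); m=cv2.morphologyEx(m.astype(np.uint8),cv2.MORPH_OPEN,np.ones((3,3)))>0
    U,V,Z=u[m],v[m],P[...,2][m]; co=np.linalg.lstsq(np.c_[U,V,np.ones(len(U))],Z,rcond=None)[0]
    print("n",m.sum(),"slope deg",np.degrees(co[:2]),"z0",co[2]," rect in rest frame",cv2.minAreaRect((np.c_[U,V]*1000).astype(np.float32)),"umax",np.percentile(U,99),"v",np.percentile(V,[1,99]))
E
python3 -c "
from h import *
im,P=cloud('scene'); flat(P); print(bot.read_state()['wrist_force'])"
```

```text
n 727 slope deg [-2.69674941  1.95833062] z0 0.0698901819416307  rect in rest frame ((-30.367958068847656, -1.6291999816894531), (139.45114135742188, 62.29146194458008), 2.1859519481658936) umax 0.037260148198364554 v [-0.03401694  0.02922322]
[-0.3222707   0.29370059  1.15326422]
```

Emit:
carry_out(
  series="0 0 -0.0015 -0.7;0 0 -0.0015 -0.7;0 0 -0.0015 -0.7;0 0 -0.001 -0.7;0 0 -0.001 0;0 0 0 0;0 0 0 0",
)

```text
time: 12.12
tool_pos: [0.493, -0.054, 0.0434]
tcp_rot: [-0.289, -3.128, 0.0]
wrist_force: [-0.3, 1.1, 1.0]
width: 0.699
grip_force: 23.6
```

```bash
python3 -c "
from h import *
im,P=cloud('scene'); flat(P); print(bot.read_state()['wrist_force'])"
```

```text
n 695 slope deg [-0.63471092  0.57695805] z0 0.06817949490556283  rect in rest frame ((-31.13512420654297, -5.112094879150391), (137.53456115722656, 62.94763946533203), 0.5487858653068542) umax 0.037095459337777706 v [-0.03579662  0.02414007]
[0.23961727 0.70786917 0.58699805]
```

Emit:
carry_out(
  series="0 0 -0.0005 0;0 0 0 0;0 0 0 0;0 0 0 0;0 0 0 0;0 0 0 0",
  jaw=1,
)

```text
time: 12.92
tool_pos: [0.493, -0.0539, 0.043]
tcp_rot: [-0.289, -3.128, 0.0]
wrist_force: [-0.4, 0.0, -0.3]
width: 1.003
grip_force: 0.0
```

Emit:
carry_out(
  series="0 0 0.01 0;0 0 0.02 0;0 0 0.03 0;0 0 0.03 0;0 0 0.02 0;-0.022 0.0042 0 -0.5;-0.022 0.0042 0 0;-0.021 0.0043 0 0;0 0 -0.03 0;0 0 -0.03 0;0 0 -0.025 0;0 0 0 0;0 0 0 0;0 0 0 0;0 0 0 0;0 0 0 0",
  jaw=1,
)

```text
time: 14.92
tool_pos: [0.4284, -0.0413, 0.0685]
tcp_rot: [0.303, 3.126, -0.0]
wrist_force: [-0.0, 1.2, -0.7]
width: 1.003
grip_force: 0.0
```

Emit:
carry_out(
  series="0 0 0 0;0 0 0 0;0 0 0 0;0 0 0 0;0 0 0 0;0 0 0 0;0 0 0 0;0 0 0 0",
  jaw=-1,
)

```text
time: 15.92
tool_pos: [0.428, -0.0412, 0.068]
tcp_rot: [-0.303, -3.127, 0.0]
wrist_force: [0.5, -0.7, 0.0]
width: 0.003
grip_force: 0.0
```

```bash
python3 - <<'E'
from h import *
im,P=cloud('scene'); flat(P); s=bot.read_state(); print(s['wrist_force'],s['tool_pos'])
cv2.imwrite("pics/s5.png",cv2.resize(im[180:290,230:390],(800,550),interpolation=cv2.INTER_CUBIC))
E
```

```text
n 680 slope deg [-0.39024672  0.92179094] z0 0.06813335278253807  rect in rest frame ((-31.103485107421875, -4.879314422607422), (137.91549682617188, 62.70700454711914), 1.2395391464233398) umax 0.03703051730473333 v [-0.03533976  0.02454437]
[ 0.20971607  0.85124493 -0.43967926] [ 0.42799828 -0.04122017  0.06797743]
```

View pics/s5.png

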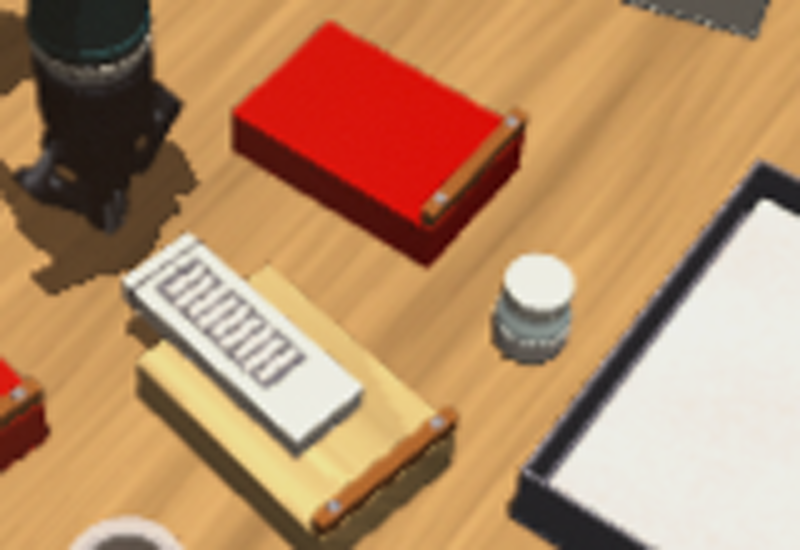

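The magazine lies flat, window up (crop (245,340)), 41 mm short of the stop; the shut fingers are behind its top end at (105,215). Now I push it along the rest.

Emit:
carry_out(
  series="0.0049 -0.001 -0.003 0;0.0049 -0.001 -0.003 0;0.0049 -0.0009 0 0;0.0049 -0.001 0 0;0.0049 -0.001 0 0;0.0049 -0.0009 0 0;0.0049 -0.001 0 0;0.0049 -0.001 0 0;0.0049 -0.0009 0 0;0.0049 -0.001 0 0;0.0049 -0.001 0 0;0.0049 -0.0009 0 0;0.0049 -0.001 0 0;0.0049 -0.001 0 0;0.0049 -0.0009 0 0;0 0 0 0",
)

```text
time: 17.98
tool_pos: [0.5024, -0.0559, 0.0623]
tcp_rot: [0.303, 3.126, -0.0]
wrist_force: [0.1, -0.3, 0.3]
width: 0.002
grip_force: 0.0
```

```bash
python3 - <<'E'
from h import *
im,P=cloud('scene'); flat(P); s=bot.read_state(); print(s['wrist_force'],s['tool_pos'])
E
```

```text
n 851 slope deg [-0.1187972  0.9099141] z0 0.06835605450961749  rect in rest frame ((-14.805496215820312, -6.307886123657227), (61.93778610229492, 169.6053466796875), 89.51744842529297) umax 0.06754762083944515 v [-0.03646942  0.02334349]
[ 0.27345059 -1.20300684 -0.24617227] [ 0.50218262 -0.0558647   0.06222951]
```

Emit:
carry_out(
  series="0.002 -0.0004 0 0;0.002 -0.0004 0 0;0.002 -0.0004 0 0;0.001 -0.0002 0 0;0 0 0 0",
)

```text
time: 18.65
tool_pos: [0.5082, -0.0571, 0.0619]
tcp_rot: [-0.303, -3.126, -0.0]
wrist_force: [-3.2, 0.5, 1.7]
width: -0.003
grip_force: 1.6
```

Emit:
carry_out(
  series="0.001 -0.0002 0 0;0.001 -0.0002 0 0;0 0 0 0",
)

```text
time: 19.02
tool_pos: [0.5082, -0.0571, 0.0616]
tcp_rot: [-0.302, -3.122, -0.001]
wrist_force: [-8.2, 1.3, 6.0]
width: 0.004
grip_force: 4.3
```

Emit:
carry_out(
  series="0.001 -0.0002 0 0;0.001 -0.0002 0 0;0 0 0 0",
)

```text
time: 19.4
tool_pos: [0.5082, -0.0571, 0.0611]
tcp_rot: [-0.302, -3.118, -0.001]
wrist_force: [-13.3, 2.2, 9.9]
width: 0.002
grip_force: 6.7
```

Emit:
carry_out(
  series="-0.002 0.0004 0 0;-0.004 0.0008 0 0;-0.01 0.002 0 0;-0.02 0.004 0 0;-0.02 0.004 0.01 0;-0.01 0.002 0.04 0;0 0 0.05 0;0 0 0 0",
)

```text
time: 20.4
tool_pos: [0.4503, -0.0453, 0.1671]
tcp_rot: [0.302, 3.116, -0.001]
wrist_force: [-1.2, 0.7, -1.0]
width: -0.001
grip_force: 0.0
```

```bash
python3 - <<'E'
from h import *
im,P=cloud('scene'); flat(P); s=bot.read_state(); print(s['wrist_force'],s['tool_pos'])
im2,_=cloud('wrist')
a=cv2.resize(im[180:290,230:390],(800,550),interpolation=cv2.INTER_CUBIC)
cv2.imwrite("pics/s6.png",a)
E
```

```text
n 817 slope deg [0.13964114 0.90887607] z0 0.0685362897996126  rect in rest frame ((-11.437232971191406, -6.173406600952148), (63.287147521972656, 161.37721252441406), 89.89582061767578) umax 0.06761589708242643 v [-0.03700453  0.02306648]
[-0.41668432 -0.59041419 -0.32228096] [ 0.44853248 -0.04503407  0.16465805]
```

View pics/s6.png

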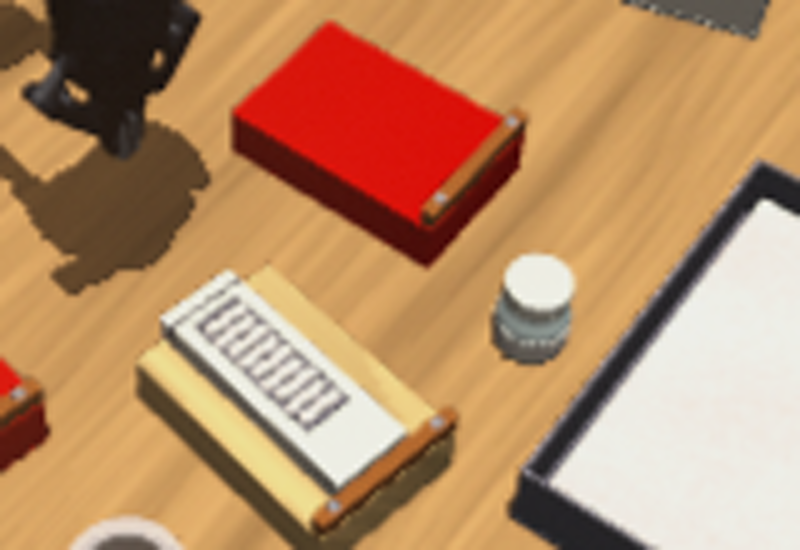

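The magazine's foot sits flush and square against the stop (crop (370,470)), with the window up. Its top end is at -92 mm along the rest, as expected, and the gripper is clear, so I hand in.

```bash
python3 -c "
from workcell import bot
print(bot.finish_job())"
```

```text
the job is handed in; nothing more can be done
None
```

The job is handed in (no verdict came back): I tipped the magazine down under control and pushed it home, and it lies window up with its foot flush and square against the stop, the arm clear and no bystander touched.

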